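# Release a rigid tube from a push-fit fitting and stand it in its drying stand

## Task

Take the rigid steel tube out of its push-fit fitting on the vacuum manifold: press the fitting's collet ring gently down until it lets go of the tube, and with the ring down grip the tube and draw it briskly straight up and out, without forcing or wrenching it. Then stand the tube upright in the empty drying stand, setting its foot gently on the bottom of the well before letting go, and leave everything else as it stands.

Things in the scene. Friction and masses are not known exactly. Their poses are not given: they have to be found in the camera images.
- fitting: Fixed upright white push-fit fitting, 40 mm in diameter, 33 mm high, on an aluminium bar (60 mm wide, 250 mm long). Origin: centre of its underside, on its vertical axis, 40 mm above the table; x runs across the bar, y along it. Two blanked fittings without a tube stand on the same bar at 75 mm spacing, in any order. Bore and jaws leave the tube under 1 mm of side play.
- fitting_axis (a point): Point on the axis 40 mm above the fitting's origin, inside or just below the grey collet ring: a flat disc 42 mm wide, 6 mm thick, with a 20 mm hole round the tube. Its upper face when up is 86.5 to 93.5 mm above the table (not measured; differs each time). It goes 6.5 mm down to a hard stop; spring 2.4 N at the start, 5 N at the stop, plus damping of 10 N per 10 mm/s: press slowly.
- fitting_jaws (a point): Point on the axis 17 mm above the fitting's origin. Hidden jaws, 1 to 8 mm over the tube's collar, hold the tube till the ring is 4.7 mm down. Let go, the ring rises and the jaws shut in 0.35 s, unless the collar has been lifted in between them: then they only drag on it (several N). Fingertips straddling the tube can press the ring, grip the tube with the ring down and lift briskly (0.1 m/s).
- tube_mid (a point): Centre (half-way up, on the axis) of the loose steel tube: straight, 12 mm in diameter, 74 mm long, about 50 g, with a collar 17 mm in diameter and 8 mm high at its foot; z runs up the tube. In the fitting its foot is 48 mm and its top end 122 mm above the table, 35 to 42 mm above the ring when that is down.
- tube_foot (a point): Centre of the underside of that tube's foot, 37 mm below tube_mid along the tube.
- stand: The empty drying stand, a fixed black cylinder 54 mm in diameter and 32 mm high with a round well 22 mm in diameter and 22 mm deep in its top. Origin: centre of its underside, on the table. Two equal stands near it hold a tube each; which place is the empty one varies.
- stand_well (a point): Centre of the bottom of the empty stand's well, 10 mm above the table (the rim is 22 mm higher).
- tube_b_mid (a point): Centre, half-way up, of an equal tube that stands in another stand (its foot 10 mm, its top end 84 mm above the table). Leave it.
- tube_c_mid (a point): Centre, half-way up, of an equal tube that stands in the third stand. Leave it.
- beaker: Loose glass beaker, 70 mm wide, 85 mm high; origin under its centre. Leave it.
- tip_box: Loose box of pipette tips, 85 x 120 x 53 mm; origin under its centre. Leave it.
- micro_rack: Loose white rack of small tubes, 70 x 150 x 38 mm; origin under its centre. Leave it.
- reagent: Loose glass bottle with a blue cap, 60 mm wide, 120 mm high; origin under its centre. Leave it.
- pipette: Loose hand pipette lying on the table, about 240 mm long, 24 mm thick; origin on the table under its middle. Leave it.
- tube: The same loose tube as a whole (origin at the foot's centre; see tube_mid).
There are look-alikes about, which are no part of the job. What is shaped like the stand but pink is not meant.

How it is judged:
On the way, in this order (a step that is already met when the one before it is completed fails the run):
1. the fingers press on the collet ring with more than 4 N while the tube still sits in the fitting (contact force between the fingers and fitting above 4 N and z of tube_foot in the frame of fitting below 0.012 m), for 0.1 s.
2. the tube has been drawn clear of the fitting in the fingers (z of tube_foot in the frame of fitting above 0.05 m and contact force between the fingers and tube above 0.5 N), for 0.1 s.
3. the tube's foot is set on the bottom of the empty stand's well while the fingers still hold it (horizontal distance between tube_foot and stand_well below 0.006 m and z of tube_foot in the frame of stand_well below 0.004 m and contact force between the fingers and tube above 0.5 N), for 0.1 s.
At the end, for the whole second after the job is handed in: The tube stands released and at rest in the empty stand's well, foot on the bottom (within 3 mm) and within 5 mm of its middle, upright (within 0.1 rad) (horizontal distance between tube_foot and stand_well below 0.005 m and z of tube_foot in the frame of stand_well below 0.003 m and angle between tube_mid's own z axis and vertical below 0.1 rad and linear speed of tube below 0.02 m/s); the robot touches nothing.
It fails at once if the fitting or its ring is pressed by the fingers with more than 18 N (contact force between the fingers and fitting above 18 N).
It fails at once if the tube is forced in the fitting (pulled while locked, or wrenched sideways) with more than 25 N (contact force between tube and fitting above 25 N).
It fails at once if the tube or the stand is pressed on the other with more than 25 N (contact force between tube and stand above 25 N).
It fails at once if one of the other tubes or a bystander is moved by more than 15 mm (distance of any of tube_b_mid, tube_c_mid, beaker, tip_box, micro_rack, reagent, pipette from where it was at the start of the episode above 0.015 m).
It also fails if it takes over 61 s, if anything falls off the work surface, if the arm or the gripper's body presses on something with over 40 N, if the wrist force passes 120 N, or if a joint passes its speed limit or range.

## Robot

A 6-joint arm with a two-finger parallel gripper is mounted at the origin on the work surface. World frame = base frame: x ahead of the robot, y to its left, z up, the work surface at z = 0. Lengths are in m, angles in rad, forces in N, time in s.
With the tool pointing down it reaches from about 0.35 to 0.975 m from the base axis. Payload 4.9 kg.
Tool frame: the origin (TCP) lies on the centre line of the jaws, within the pads' length; the fingertips stand 22 mm ahead of it and the grasp point (between the pads) lies 3 mm ahead of it (manip.tcp_to_tips is the distance from the TCP to the fingertips, in m); z points along the fingers, x is the direction in which the jaws open and shut, and the axes are right-handed (so a half turn about z gives the same grasp; the last joint's range is limited). The gripper opens to 85 mm and grips with 20 to 120 N. Pads are 22 mm wide; open, the fingers measure 114 mm over their backs; the gripper's body (76 mm by 85 mm) begins 54 mm behind the grasp point. The pads swing forward as they close: fully open they stand 13 mm farther back than shut.
Start: joints at [-1.436, 0.053, 1.613, -0, 1.476, -0.119], TCP at [0.157, -0.605, 0.253] pointing down, gripper open.
Joint ranges: [-3.01, 3.01], [-1.01, 2.22], [0.06, 2.58], [-1.02, 4.17], [0.09, 2.62], [-3.14, 3.14]. Speed limits (rad/s): [2.57, 2.57, 3.14, 3.14, 3.14, 3.14].

## Interface

Orientations are given as a unit quaternion [w, x, y, z].
In Python, from plant import manip gives the robot as it stands.
- The arm moves only by the shell command python3 -m pendant 'ROWS'. ROWS is a JSON object of lists of equal length, an entry for each row: "linear": the shift along the tool's x, y, z in cm, a list of three; "rotation": the turn, a rotation vector about the tool's x, y, z in degrees, a list of three; "grip": the closure, from 0 (fully open) to 1 (shut). A call has exactly 10 rows; each row is the pose to reach, as a shift and turn from the pose commanded when the call began, along the tool's axes at that moment; what a row does not reach only later rows make up. A row lasts 1/12 s, in which the tool goes at most 41.7 mm and 7.16 degrees, less where a joint would pass 70% of its speed; a pose out of reach is approached as far as the arm can. A call with a gripper value outside its range is refused whole. The fingers move at their own pace and stop on an object; the grip force is fixed at half the most. Time passes only in rows, so rows that repeat a pose let the fingers close, or fill a call up. It gives the time, the measured TCP pose, the force and the opening at its end, in the units of the state.
- manip.state(): the state, without advancing time (a new reading comes with each control period).
- manip.grab_frame(name): name is "scene" or "top"; returns the picture (420x560x3 uint8, red, green, blue); there is no depth.
- manip.calibration(name): a dict with "fx", "fy", "cx", "cy" (pixels), "cam_to_world" (4x4, takes a point from camera to world coordinates). Camera axes: x right, y up, looking along -z (the intrinsics and any distortion apply to the point x, -y, -z); pixel columns grow to the right and rows downward; lengths in m; the calibration is good to about 2 mm. A picture is of the moment at which its call begins. calibration takes no time and is no camera call.
- manip.job_done(): hands the job in, once; it reports no verdict.
The state is a dict: "time": time; "joint_pos": joint angles; "joint_vel": joint speeds; "joint_efforts": joint torques, N m; "tool_pos": TCP position; "tool_rot": TCP orientation; "contact_force": force on the tool from outside, world axes, zero at the start; "ft_torque": the same for the moment, N m; "gripper_width": opening from 0.0 (shut) to 1.0 (fully open).
Only numpy, scipy, OpenCV 4.12 (cv2) and the standard library are available. Lean on these libraries where they do the work, as an engineer would, in place of code of your own. Each camera call takes 0.05 s, during which the arm holds its last target. There are 200 camera calls.

## Working session

There is one attempt and no reset: what is moved stays moved. The work goes in short steps, Python scripts to look and compute and a shell command to move; the robot and the scene stay as the last step left them, time stands still between calls to the robot, and variables do not carry over. Pictures are saved under pics/ and viewed, about 8 in all and at most 12, crops included, and the job is handed in when it is done.

```bash
ls; mkdir -p pics
python3 - <<'E'
from plant import manip
import cv2,numpy as np
for n in("scene","top"):
    im=manip.grab_frame(n);cv2.imwrite(f"pics/{n}0.png",im[...,::-1])
    c=manip.calibration(n);print(n,{k:np.round(v,4).tolist() for k,v in c.items()})
print(manip.state(),manip.tcp_to_tips)
E
```

```text
pics
scene {'fx': 464.318, 'fy': 464.318, 'cx': 281.0521, 'cy': 209.9929, 'cam_to_world': [[0.2057, -0.7166, 0.6665, 1.2942], [0.9785, 0.1631, -0.1266, -0.0942], [-0.018, 0.6782, 0.7347, 0.8446], [0.0, 0.0, 0.0, 1.0]]}
top {'fx': 455.1518, 'fy': 455.1518, 'cx': 282.1419, 'cy': 197.6215, 'cam_to_world': [[0.0293, 0.9912, -0.1292, 0.4791], [-0.9994, 0.0317, 0.0168, 0.0689], [0.0208, 0.1286, 0.9915, 1.2095], [0.0, 0.0, 0.0, 1.0]]}
{'time': 0.1, 'joint_pos': array([-1.43598327e+00,  5.32880655e-02,  1.61415740e+00, -1.86517626e-05,
        1.47601561e+00, -1.18984499e-01]), 'joint_vel': array([ 0.0012075 , -0.00162362, -0.00228602,  0.00149504, -0.00066477,
        0.00014197]), 'joint_efforts': array([-3.25058090e-05, -3.94903135e+01, -3.71362281e+01, -9.03575506e-05,
        3.91333466e-03, -1.38245281e-05]), 'tool_pos': array([ 0.15685972, -0.60445065,  0.25218722]), 'tool_rot': array([-6.48723730e-04,  7.90911593e-01, -6.11929717e-01, -6.72307790e-04]), 'contact_force': array([ 0.59990922, -0.00768648,  0.44861076]), 'ft_torque': array([ 0.0569359 ,  0.01169448, -0.05524717]), 'gripper_width': 0.9943680584488037} 0.022
```

View pics/top0.png

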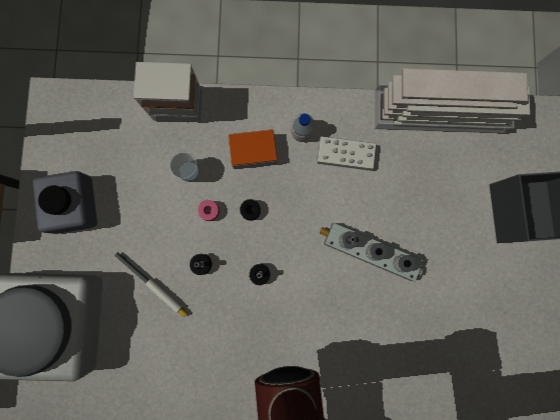

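View pics/scene0.png

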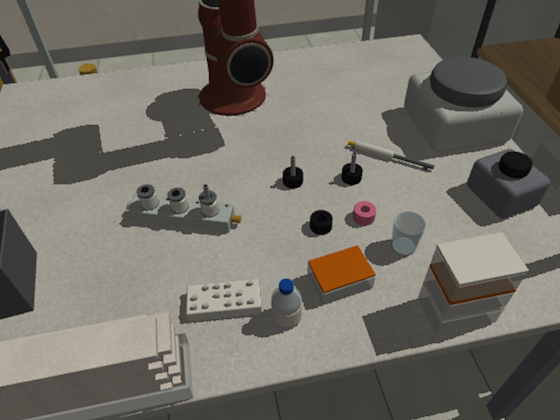

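Top picture: the black stands are at (250,210), open and empty, and at (201,264) and (260,273), each with a tube. The pink one at (208,210) is not meant. The fittings are at (351,239), (378,251) and (406,263). In the scene view the tube stands in the fitting at (208,195), beside the brass end, which is top (351,239). I'll confirm both in enlarged crops.

```bash
cat > h.py <<'E'
import numpy as np,cv2
from plant import manip
def ray(n,u,v):
    c=manip.calibration(n);M=np.array(c["cam_to_world"])
    d=M[:3,:3]@np.array([(u-c["cx"])/c["fx"],-(v-c["cy"])/c["fy"],-1]);return M[:3,3],d
def onz(n,u,v,z):
    o,d=ray(n,u,v);return o+d*(z-o[2])/d[2]
def proj(n,p):
    c=manip.calibration(n);M=np.array(c["cam_to_world"]);q=M[:3,:3].T@(np.asarray(p)-M[:3,3])
    return np.array([c["cx"]+c["fx"]*q[0]/-q[2],c["cy"]-c["fy"]*q[1]/-q[2]])
E
python3 - <<'E'
import cv2,numpy as np
t=cv2.imread("pics/top0.png");s=cv2.imread("pics/scene0.png")
f=lambda i,x,y,w,h,k:cv2.resize(i[y:y+h,x:x+w],None,fx=k,fy=k,interpolation=cv2.INTER_CUBIC)
def lift(i): return cv2.convertScaleAbs(i,alpha=1.6,beta=15)
a=np.hstack([f(t,315,215,50,37,8),f(t,225,190,50,37,8)])
b=np.hstack([f(s,183,176,50,37,8),f(s,296,204,50,37,8)])
cv2.imwrite("pics/crop1.png",lift(np.vstack([a,b])))
E
```

```text
(no output)
```

View pics/crop1.png

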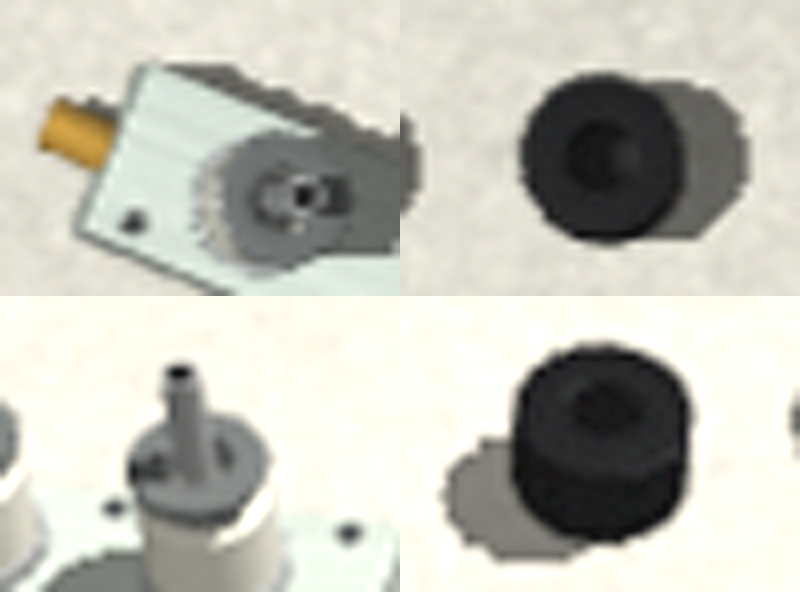

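Both are confirmed: the tube's open end stands up out of that fitting, and the black stand's well is empty in both views.

Run:
```python
from h import *
def tri(a,b):
    (o1,d1),(o2,d2)=ray("top",*a),ray("scene",*b)
    A=np.stack([d1,-d2],1);s=np.linalg.lstsq(A,o2-o1,rcond=None)[0]
    p,q=o1+d1*s[0],o2+d2*s[1];return (p+q)/2,np.linalg.norm(p-q)
print("tube top",tri((352.6,239.1),(205.1,185.1)),onz("top",352.6,239.1,.122),onz("scene",205.1,185.1,.122))
def blob(n,u,v,thr):
    g=cv2.imread(f"pics/{n}0.png").max(2)
    m=(g<thr).astype(np.uint8);k,l,st,ce=cv2.connectedComponentsWithStats(m)
    i=l[v,u];x,y,w,h,a=st[i];return (x+(w-1)/2,y+(h-1)/2),(w,h),ce[i]
for thr in(40,50,60):
    a=blob("top",250,218,thr);b=blob("scene",320,232,thr);print(thr,a,b,"\n",tri(a[0],b[0]),tri(a[2],b[2]),onz("top",*a[2],.016),onz("scene",*b[2],.016))
# ring of the fitting
g=[(315+x/8-.44,215+y/8-.44) for x,y in((285,200),)]
print("ring",onz("top",*g[0],.09))
# bar direction from other fittings
for p in((378,251),(406,263)):print(onz("top",*p,.09))
# neighbours
for p in((201,264),(260,273)):print("st",onz("top",*p,.032))
```

```text
tube top (array([ 0.52640828, -0.12032231,  0.12175999]), np.float64(0.0009373218193842202)) [ 0.52634358 -0.12075257  0.122     ] [ 0.52680311 -0.11985244  0.122     ]
40 ((np.float64(250.0), np.float64(209.5)), (np.int32(21), np.int32(20)), array([250.27299703, 209.48961424])) ((np.float64(320.5), np.float64(222.5)), (np.int32(22), np.int32(24)), array([320.59908884, 222.261959  ])) 
 (array([0.60065535, 0.13223113, 0.0135238 ]), np.float64(0.0004512107103732167)) (array([0.60071758, 0.13192285, 0.01449717]), np.float64(0.0004936269180567355)) [0.60050657 0.13160338 0.016     ] [0.60201405 0.13175764 0.016     ]
50 ((np.float64(250.0), np.float64(209.0)), (np.int32(21), np.int32(21)), array([250.38746439, 209.46153846])) ((np.float64(320.5), np.float64(222.0)), (np.int32(22), np.int32(25)), array([320.52202643, 222.23127753])) 
 (array([0.60164014, 0.13198043, 0.01649305]), np.float64(0.0007459526873272218)) (array([0.60078655, 0.13165618, 0.01474889]), np.float64(0.0005855199617477621)) [0.60059023 0.13130546 0.016     ] [0.60188063 0.13160536 0.016     ]
60 ((np.float64(253.5), np.float64(209.5)), (np.int32(28), np.int32(22)), array([253.36764706, 209.54831933])) ((np.float64(320.0), np.float64(222.5)), (np.int32(23), np.int32(26)), array([320.37339056, 222.34763948])) 
 (array([0.60163373, 0.12665305, 0.0158201 ]), np.float64(0.007239638716249639)) (array([0.60154154, 0.12727105, 0.01609519]), np.float64(0.007831939259588928)) [0.60060691 0.12346552 0.016     ] [0.60215631 0.13116721 0.016     ]
ring [ 0.5264266  -0.12038851  0.09      ]
[ 0.50050195 -0.18912833  0.09      ]
[ 0.47333321 -0.2580469   0.09      ]
st [0.45526045 0.25091642 0.032     ]
st [0.4368974  0.09975368 0.032     ]
```

```bash
cat >> h.py <<'E'
from scipy.spatial.transform import Rotation as R
def to(x,y,z,yaw=-21.):
    s=manip.state();q=s["tool_rot"];r=R.from_quat([q[1],q[2],q[3],q[0]])
    a=np.radians(yaw);X=np.array([np.cos(a),np.sin(a),0]);Z=np.array([0,0,-1.]);T=R.from_matrix(np.stack([X,np.cross(Z,X),Z],1))
    print("t",round(s["time"],2),"pos",s["tool_pos"].round(4),"F",s["contact_force"].round(2),"w",round(float(s["gripper_width"]),3))
    print("linear cm",(r.inv().apply(np.array([x,y,z])-s["tool_pos"])*100).round(2),"rot deg",np.degrees((r.inv()*T).as_rotvec()).round(2))
E
python3 -m pendant '{"linear":[[-2.5,-3.2,0],[-5,-6.4,0],[-7.5,-9.6,0],[-10,-12.8,0],[-12.5,-16,0],[-15,-19.2,0],[-17.5,-22.4,0],[-20,-25.6,0],[-22,-28.2,0],[-23,-29.5,0]],"rotation":[[0,0,-4],[0,0,-8],[0,0,-12],[0,0,-16],[0,0,-20],[0,0,-24],[0,0,-28],[0,0,-32],[0,0,-35],[0,0,-38]],"grip":[0,0,0,0,0,0,0,0,0,0]}'
python3 -c "
from h import *
to(.5265,-.1203,.165)"
```

```text
time: 0.93
tool_pos: [0.3862, -0.3051, 0.2529]
tool_rot: [-0.001, 0.948, -0.318, -0.0]
contact_force: [-0.3, -1.1, -0.6]
gripper_width: 1.001
t 0.93 pos [ 0.3862 -0.3051  0.2529] F [-0.29 -1.15 -0.6 ] w 1.001
linear cm [  0.04 -23.19   8.81] rot deg [ -0.08   0.02 -16.12]
```

```bash
python3 -m pendant '{"linear":[[0,-3,1],[0,-6,2],[0,-9,3],[0,-12,4],[0,-15,5],[0,-18,6],[0,-21,7],[0,-22.5,8],[0,-23.2,8.8],[0,-23.2,8.8]],"rotation":[[0,0,-2],[0,0,-4],[0,0,-6],[0,0,-8],[0,0,-10],[0,0,-12],[0,0,-14],[0,0,-16],[0,0,-16],[0,0,-16]],"grip":[0.1,0.2,0.3,0.4,0.5,0.6,0.65,0.65,0.65,0.65]}'
python3 - <<'E'
from h import *
to(.5265,-.1203,.165)
t=manip.grab_frame("top")[...,::-1];s=manip.grab_frame("scene")[...,::-1]
cv2.imwrite("pics/top1.png",t);cv2.imwrite("pics/scene1.png",s)
f=lambda i,p,k=5:cv2.resize(i[p[1]-50:p[1]+50,p[0]-40:p[0]+40],None,fx=k,fy=k,interpolation=cv2.INTER_CUBIC)
cv2.imwrite("pics/c2.png",cv2.convertScaleAbs(np.hstack([f(t,(353,239)),f(s,(205,185))]),alpha=1.5,beta=15))
E
```

```text
time: 1.77
tool_pos: [0.5249, -0.1226, 0.1627]
tool_rot: [-0.0, 0.983, -0.186, -0.002]
contact_force: [-1.0, -0.6, 0.4]
gripper_width: 0.347
t 1.77 pos [ 0.5249 -0.1226  0.1627] F [-1.03 -0.56  0.4 ] w 0.347
linear cm [ 0.06 -0.28 -0.23] rot deg [ 0.    0.26 -0.39]
```

View pics/c2.png

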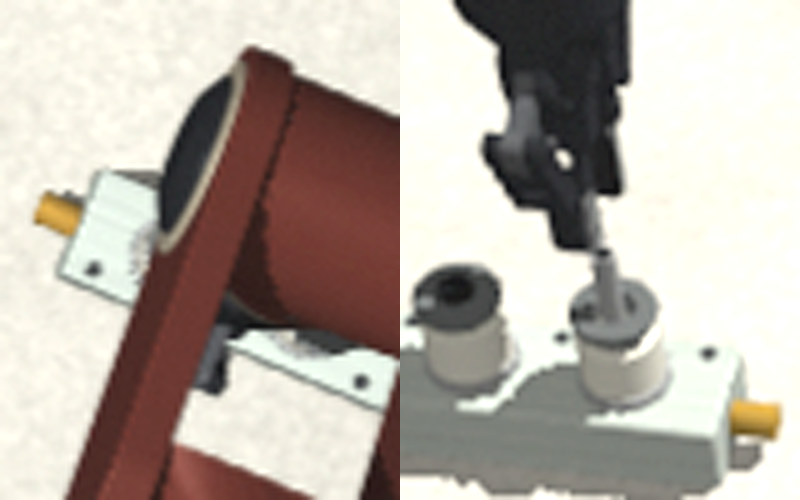

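The scene crop shows the two fingers straddling above the tube top at about (605,255) in the crop, in line with it. I'll correct the few mm of offset and lower around the tube.

```bash
python3 -m pendant '{"linear":[[0.06,-0.28,0],[0.06,-0.28,0],[0.06,-0.28,0],[0.06,-0.28,0.5],[0.06,-0.28,1],[0.06,-0.28,1.5],[0.06,-0.28,2],[0.06,-0.28,2.5],[0.06,-0.28,3],[0.06,-0.28,3]],"rotation":[[0,0.2,-0.4],[0,0.2,-0.4],[0,0.2,-0.4],[0,0.2,-0.4],[0,0.2,-0.4],[0,0.2,-0.4],[0,0.2,-0.4],[0,0.2,-0.4],[0,0.2,-0.4],[0,0.2,-0.4]],"grip":[0.65,0.65,0.65,0.65,0.65,0.65,0.65,0.65,0.65,0.65]}'
python3 -m pendant '{"linear":[[0,0,0],[0,0,0],[0,0,0],[0,0,0],[0,0,0],[0,0,0],[0,0,0],[0,0,0],[0,0,0],[0,0,0]],"rotation":[[0,0,0],[0,0,0],[0,0,0],[0,0,0],[0,0,0],[0,0,0],[0,0,0],[0,0,0],[0,0,0],[0,0,0]],"grip":[0.72,0.74,0.76,0.76,0.76,0.76,0.76,0.76,0.76,0.76]}'
python3 -c "
from h import *
to(.5265,-.1203,.12)"
```

```text
time: 2.7
tool_pos: [0.5265, -0.1213, 0.1336]
tool_rot: [0.0, 0.983, -0.183, 0.0]
contact_force: [0.3, 0.3, 0.0]
gripper_width: 0.351
time: 3.53
tool_pos: [0.5274, -0.1217, 0.1353]
tool_rot: [0.0, 0.983, -0.183, 0.002]
contact_force: [0.2, -0.1, 0.7]
gripper_width: 0.243
t 3.53 pos [ 0.5274 -0.1217  0.1353] F [ 0.16 -0.06  0.68] w 0.243
linear cm [-0.14 -0.1   1.53] rot deg [ 0.   -0.2  -0.06]
```

```bash
python3 -m pendant '{"linear":[[-0.05,-0.1,0.2],[-0.05,-0.1,0.4],[-0.05,-0.1,0.6],[-0.05,-0.1,0.8],[-0.05,-0.1,1.0],[-0.05,-0.1,1.2],[-0.05,-0.1,1.2],[-0.05,-0.1,1.2],[-0.05,-0.1,1.2],[-0.05,-0.1,1.2]],"rotation":[[0,0,0],[0,0,0],[0,0,0],[0,0,0],[0,0,0],[0,0,0],[0,0,0],[0,0,0],[0,0,0],[0,0,0]],"grip":[0.78,0.79,0.8,0.8,0.8,0.8,0.8,0.8,0.8,0.8]}'
python3 - <<'E'
from h import *
to(.5265,-.1203,.12)
s=manip.grab_frame("scene")[...,::-1]
to(.5265,-.1203,.12)
cv2.imwrite("pics/c3.png",cv2.convertScaleAbs(cv2.resize(s[140:220,165:245],None,fx=7,fy=7,interpolation=cv2.INTER_CUBIC),alpha=1.8,beta=25))
E
```

```text
time: 4.37
tool_pos: [0.5275, -0.1206, 0.1235]
tool_rot: [0.0, 0.983, -0.183, 0.002]
contact_force: [0.6, -0.6, -0.6]
gripper_width: 0.202
t 4.37 pos [ 0.5275 -0.1206  0.1235] F [ 0.6  -0.6  -0.63] w 0.202
linear cm [-0.1   0.    0.35] rot deg [-0.   -0.22 -0.06]
t 4.42 pos [ 0.5274 -0.1207  0.1235] F [ 0.84  0.08 -0.32] w 0.202
linear cm [-0.1  -0.    0.35] rot deg [ 0.   -0.22 -0.06]
```

View pics/c3.png

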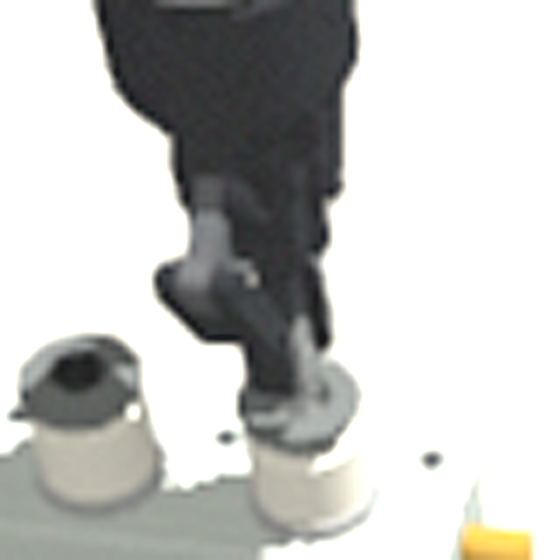

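```bash
python3 - <<'E'
from h import *
a=np.radians(-21);X=np.array([np.cos(a),np.sin(a),0]);Y=np.array([X[1],-X[0],0])
for off in(8.5,20):
  for w in(-11,11):
    p=np.array([.5274,-.1207,.1015])+X*off/1e3+Y*w/1e3
    print(off,w,((proj("scene",p)-[165,140])*7+3).round(0))
print("tube top",((proj("scene",[.5265,-.1203,.122])-[165,140])*7+3))
E
python3 -m pendant '{"linear":[[-0.1,0,0],[-0.1,0,0],[-0.1,0,0.05],[-0.1,0,0.1],[-0.1,0,0.15],[-0.1,0,0.2],[-0.1,0,0.25],[-0.1,0,0.3],[-0.1,0,0.35],[-0.1,0,0.35]],"rotation":[[0,-0.2,0],[0,-0.2,0],[0,-0.2,0],[0,-0.2,0],[0,-0.2,0],[0,-0.2,0],[0,-0.2,0],[0,-0.2,0],[0,-0.2,0],[0,-0.2,0]],"grip":[0.8,0.8,0.8,0.8,0.8,0.8,0.8,0.8,0.8,0.8]}'
```

```text
8.5 -11 [316. 388.]
8.5 11 [250. 381.]
20 -11 [307. 413.]
20 11 [240. 406.]
tube top [282.20983317 318.27337723]
time: 5.25
tool_pos: [0.5263, -0.1202, 0.1196]
tool_rot: [-0.0, 0.983, -0.183, -0.0]
contact_force: [-0.3, 0.3, -0.0]
gripper_width: 0.201
```

```bash
python3 -m pendant '{"linear":[[0,0,0.04],[0,0,0.08],[0,0,0.12],[0,0,0.16],[0,0,0.2],[0,0,0.24],[0,0,0.28],[0,0,0.32],[0,0,0.36],[0,0,0.4]],"rotation":[[0,0,0],[0,0,0],[0,0,0],[0,0,0],[0,0,0],[0,0,0],[0,0,0],[0,0,0],[0,0,0],[0,0,0]],"grip":[0.8,0.8,0.8,0.8,0.8,0.8,0.8,0.8,0.8,0.8]}'
```

```text
time: 6.08
tool_pos: [0.5264, -0.1203, 0.1158]
tool_rot: [0.0, 0.983, -0.183, 0.0]
contact_force: [-0.1, -0.3, 0.0]
gripper_width: 0.203
```

```bash
python3 -m pendant '{"linear":[[0,0,0.03],[0,0,0.06],[0,0,0.09],[0,0,0.12],[0,0,0.15],[0,0,0.18],[0,0,0.21],[0,0,0.24],[0,0,0.27],[0,0,0.3]],"rotation":[[0,0,0],[0,0,0],[0,0,0],[0,0,0],[0,0,0],[0,0,0],[0,0,0],[0,0,0],[0,0,0],[0,0,0]],"grip":[0.8,0.8,0.8,0.8,0.8,0.8,0.8,0.8,0.8,0.8]}'
```

```text
time: 6.92
tool_pos: [0.5264, -0.1203, 0.1127]
tool_rot: [0.0, 0.983, -0.183, -0.0]
contact_force: [-0.6, 0.0, -0.0]
gripper_width: 0.197
```

```bash
python3 -m pendant '{"linear":[[0,0,0.03],[0,0,0.06],[0,0,0.09],[0,0,0.12],[0,0,0.15],[0,0,0.18],[0,0,0.21],[0,0,0.24],[0,0,0.27],[0,0,0.3]],"rotation":[[0,0,0],[0,0,0],[0,0,0],[0,0,0],[0,0,0],[0,0,0],[0,0,0],[0,0,0],[0,0,0],[0,0,0]],"grip":[0.8,0.8,0.8,0.8,0.8,0.8,0.8,0.8,0.8,0.8]}'
```

```text
time: 7.75
tool_pos: [0.5265, -0.1203, 0.1101]
tool_rot: [0.0, 0.983, -0.183, -0.0]
contact_force: [-1.6, -0.6, 3.3]
gripper_width: 0.196
```

```bash
python3 -m pendant '{"linear":[[0,0,0.025],[0,0,0.05],[0,0,0.075],[0,0,0.1],[0,0,0.125],[0,0,0.15],[0,0,0.175],[0,0,0.2],[0,0,0.2],[0,0,0.2]],"rotation":[[0,0,0],[0,0,0],[0,0,0],[0,0,0],[0,0,0],[0,0,0],[0,0,0],[0,0,0],[0,0,0],[0,0,0]],"grip":[0.8,0.8,0.8,0.8,0.8,0.8,0.8,0.8,0.8,0.8]}'
```

```text
time: 8.58
tool_pos: [0.5265, -0.1203, 0.1081]
tool_rot: [0.0, 0.983, -0.183, 0.0]
contact_force: [-1.8, 0.9, 4.4]
gripper_width: 0.197
```

```bash
python3 -m pendant '{"linear":[[0,0,0.02],[0,0,0.04],[0,0,0.06],[0,0,0.08],[0,0,0.1],[0,0,0.12],[0,0,0.14],[0,0,0.14],[0,0,0.14],[0,0,0.14]],"rotation":[[0,0,0],[0,0,0],[0,0,0],[0,0,0],[0,0,0],[0,0,0],[0,0,0],[0,0,0],[0,0,0],[0,0,0]],"grip":[0.8,0.8,0.8,0.8,0.8,0.8,0.8,0.8,0.8,0.8]}'
python3 - <<'E'
from h import *
for i in range(4): manip.grab_frame("scene"); print(manip.state()["contact_force"].round(2))
E
```

```text
time: 9.42
tool_pos: [0.5264, -0.1203, 0.1064]
tool_rot: [0.0, 0.983, -0.183, 0.0]
contact_force: [-1.8, 0.7, 4.1]
gripper_width: 0.2
[-1.56  0.78  4.75]
[-2.34  0.13  4.41]
[-1.56  0.97  4.46]
[-1.73  0.05  4.35]
```

```bash
python3 -m pendant '{"linear":[[0,0,0.02],[0,0,0.04],[0,0,0.05],[0,0,0.05],[0,0,0.05],[0,0,0.05],[0,0,0.05],[0,0,0.05],[0,0,0.05],[0,0,0.05]],"rotation":[[0,0,0],[0,0,0],[0,0,0],[0,0,0],[0,0,0],[0,0,0],[0,0,0],[0,0,0],[0,0,0],[0,0,0]],"grip":[0.8,0.8,0.8,0.805,0.81,0.815,0.82,0.825,0.825,0.825]}'
python3 - <<'E'
from h import *
for i in range(3): manip.grab_frame("scene"); s=manip.state();print(s["contact_force"].round(2),s["ft_torque"].round(3),s["gripper_width"],s["tool_pos"])
E
```

```text
time: 10.45
tool_pos: [0.5266, -0.1203, 0.106]
tool_rot: [0.0, 0.983, -0.183, 0.0]
contact_force: [0.0, -0.6, 3.1]
gripper_width: 0.175
[-0.27 -0.21  3.64] [ 0.083  0.004 -0.042] 0.17457644355052707 [ 0.52657283 -0.12032683  0.10596571]
[-0.06  0.14  3.35] [ 0.016 -0.001 -0.04 ] 0.17253359644660518 [ 0.52657333 -0.12031487  0.10598981]
[ 0.05 -0.18  3.53] [ 0.008  0.033 -0.027] 0.17405072762265206 [ 0.52657948 -0.12030789  0.10598374]
```

```bash
python3 -m pendant '{"linear":[[0,0,0.02],[0,0,0.04],[0,0,0.06],[0,0,0.08],[0,0,0.1],[0,0,0.1],[0,0,0.1],[0,0,0.1],[0,0,0.1],[0,0,0.1]],"rotation":[[0,0,0],[0,0,0],[0,0,0],[0,0,0],[0,0,0],[0,0,0],[0,0,0],[0,0,0],[0,0,0],[0,0,0]],"grip":[0.825,0.825,0.825,0.825,0.825,0.825,0.825,0.825,0.825,0.825]}'
python3 - <<'E'
from h import *
for i in range(3): s=manip.state();print(s["contact_force"].round(2),s["ft_torque"].round(3),s["tool_pos"]);im=manip.grab_frame("scene")
cv2.imwrite("pics/c4.png",cv2.convertScaleAbs(cv2.resize(im[150:220,165:245,::-1],None,fx=8,fy=8,interpolation=cv2.INTER_CUBIC),alpha=1.8,beta=25))
E
```

```text
time: 11.43
tool_pos: [0.5266, -0.1203, 0.105]
tool_rot: [0.0, 0.983, -0.183, 0.0]
contact_force: [1.0, 0.2, 5.2]
gripper_width: 0.177
[1.   0.16 5.2 ] [ 0.037  0.024 -0.002] [ 0.52657056 -0.1203387   0.10502715]
[-0.1  -0.72  4.56] [-0.025 -0.046  0.018] [ 0.52656859 -0.12030462  0.10500415]
[0.88 0.32 3.8 ] [ 0.028 -0.053  0.056] [ 0.52658634 -0.12033105  0.10499402]
```

View pics/c4.png

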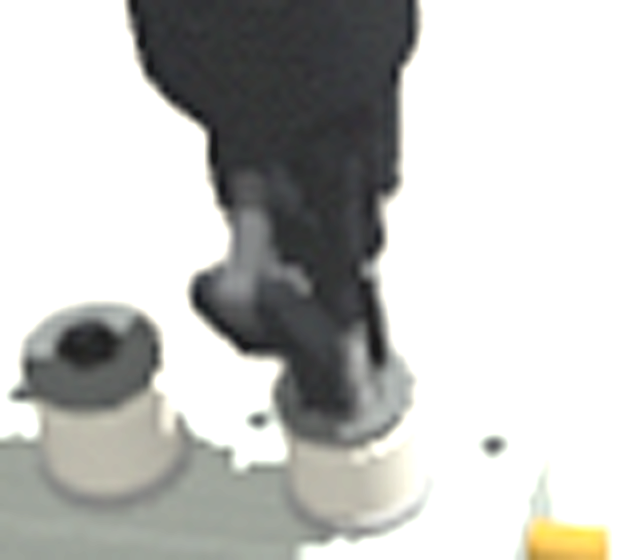

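```bash
cat > f.py <<'E'
from h import *
F=[]
for i in range(8): manip.grab_frame("scene"); s=manip.state();F.append(s["contact_force"])
print("t",s["time"],"meanF",np.mean(F,0).round(2),"sd",np.std(F,0).round(2),s["tool_pos"].round(4),s["gripper_width"])
E
python3 f.py; python3 -m pendant '{"linear":[[0,0,0.01],[0,0,0.02],[0,0,0.03],[0,0,0.04],[0,0,0.05],[0,0,0.06],[0,0,0.07],[0,0,0.07],[0,0,0.07],[0,0,0.07]],"rotation":[[0,0,0],[0,0,0],[0,0,0],[0,0,0],[0,0,0],[0,0,0],[0,0,0],[0,0,0],[0,0,0],[0,0,0]],"grip":[0.825,0.825,0.825,0.825,0.825,0.825,0.825,0.825,0.825,0.825]}'; python3 f.py
```

```text
t 11.9833 meanF [ 0.9  -0.19  4.19] sd [0.4  0.59 0.42] [ 0.5265 -0.1203  0.105 ] 0.17205773393260848
time: 12.82
tool_pos: [0.5265, -0.1203, 0.1043]
tool_rot: [0.0, 0.983, -0.183, 0.0]
contact_force: [1.7, -0.2, 4.6]
gripper_width: 0.177
t 13.2167 meanF [ 1.34 -0.27  4.73] sd [0.37 0.44 0.39] [ 0.5265 -0.1203  0.1042] 0.17434437310326284
```

```bash
python3 -m pendant '{"linear":[[0,0,0.01],[0,0,0.02],[0,0,0.03],[0,0,0.04],[0,0,0.04],[0,0,0.04],[0,0,0.04],[0,0,0.04],[0,0,0.04],[0,0,0.04]],"rotation":[[0,0,0],[0,0,0],[0,0,0],[0,0,0],[0,0,0],[0,0,0],[0,0,0],[0,0,0],[0,0,0],[0,0,0]],"grip":[0.825,0.825,0.825,0.825,0.825,0.825,0.825,0.825,0.825,0.825]}'; python3 f.py
```

```text
time: 14.05
tool_pos: [0.5265, -0.1203, 0.1039]
tool_rot: [0.0, 0.983, -0.183, 0.0]
contact_force: [1.3, -0.3, 4.8]
gripper_width: 0.173
t 14.45 meanF [ 2.14 -0.7   4.57] sd [0.45 0.43 0.56] [ 0.5265 -0.1203  0.1038] 0.17587747334612314
```

```bash
python3 -m pendant '{"linear":[[0.02,0,0],[0.04,0,0],[0.05,0,0],[0.05,0,0],[0.05,0,0],[0.05,0,0],[0.05,0,0],[0.05,0,0],[0.05,0,0],[0.05,0,0]],"rotation":[[0,0,0],[0,0,0],[0,0,0],[0,0,0],[0,0,0],[0,0,0],[0,0,0],[0,0,0],[0,0,0],[0,0,0]],"grip":[0.825,0.825,0.83,0.83,0.835,0.835,0.835,0.835,0.835,0.835]}'; python3 f.py
```

```text
time: 15.28
tool_pos: [0.5267, -0.1204, 0.1037]
tool_rot: [-0.0, 0.983, -0.183, -0.0]
contact_force: [1.9, -0.0, 4.5]
gripper_width: 0.163
t 15.6833 meanF [1.14 0.06 5.32] sd [0.41 0.59 0.38] [ 0.5266 -0.1204  0.1037] 0.16376699718390533
```

```bash
python3 -m pendant '{"linear":[[0,0,0],[0,0,0],[0,0,0],[0,0,0],[0,0,0],[0,0,0],[0,0,0],[0,0,0],[0,0,0],[0,0,0]],"rotation":[[0,0,0],[0,0,0],[0,0,0],[0,0,0],[0,0,0],[0,0,0],[0,0,0],[0,0,0],[0,0,0],[0,0,0]],"grip":[0.84,0.845,0.85,0.855,0.86,0.865,0.87,0.88,0.88,0.88]}'; python3 f.py
```

```text
time: 16.52
tool_pos: [0.5266, -0.1204, 0.1038]
tool_rot: [-0.0, 0.983, -0.183, -0.0]
contact_force: [0.7, -1.1, 5.4]
gripper_width: 0.126
t 16.9167 meanF [ 0.81 -0.44  5.58] sd [0.32 0.46 0.52] [ 0.5267 -0.1204  0.1038] 0.1326153044748713
```

```bash
python3 -m pendant '{"linear":[[0,0,0],[0,0,0],[0,0,0],[0,0,0],[0,0,0],[0,0,0],[0,0,0],[0,0,0],[0,0,0],[0,0,0]],"rotation":[[0,0,0],[0,0,0],[0,0,0],[0,0,0],[0,0,0],[0,0,0],[0,0,0],[0,0,0],[0,0,0],[0,0,0]],"grip":[0.9,0.92,0.94,0.96,0.98,1,1,1,1,1]}'; python3 f.py
```

```text
time: 17.75
tool_pos: [0.5267, -0.1204, 0.1038]
tool_rot: [-0.0, 0.983, -0.183, -0.0]
contact_force: [1.4, -0.6, 5.0]
gripper_width: 0.121
t 18.15 meanF [ 0.59 -0.18  5.71] sd [0.38 0.41 0.5 ] [ 0.5267 -0.1204  0.1038] 0.119110218365195
```

```bash
python3 -m pendant '{"linear":[[0,0,-0.8],[0,0,-1.7],[0,0,-2.6],[0,0,-3.5],[0,0,-4.4],[0,0,-5.3],[0,0,-6.2],[0,0,-7.1],[0,0,-8],[0,0,-8.5]],"rotation":[[0,0,0],[0,0,0],[0,0,0],[0,0,0],[0,0,0],[0,0,0],[0,0,0],[0,0,0],[0,0,0],[0,0,0]],"grip":[1,1,1,1,1,1,1,1,1,1]}'
python3 - <<'E'
from h import *
s=manip.grab_frame("scene")[...,::-1]
to(.6012,.1318,.189)
cv2.imwrite("pics/c5.png",cv2.convertScaleAbs(cv2.resize(s[90:220,150:270],None,fx=4.5,fy=4.5,interpolation=cv2.INTER_CUBIC),alpha=1.8,beta=25))
E
```

```text
time: 18.98
tool_pos: [0.5274, -0.1206, 0.1906]
tool_rot: [0.0, 0.983, -0.183, 0.001]
contact_force: [0.2, -0.0, 0.6]
gripper_width: 0.123
t 19.03 pos [ 0.5278 -0.1207  0.1913] F [ 0.48 -0.16 -0.29] w 0.12
linear cm [ -2.22 -26.21   0.22] rot deg [ 0.   -0.17 -0.06]
```

View pics/c5.png

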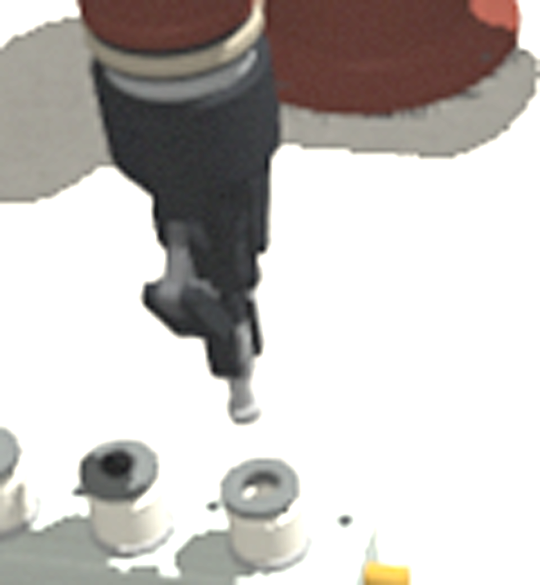

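Tube is out: held in the fingers, with its collar at (244,410) in the crop above the now-open fitting. Carrying it to the stand.

```bash
python3 -m pendant '{"linear":[[-0.1,-1.5,0],[-0.4,-4.5,0],[-0.7,-8,0],[-1,-11.5,0],[-1.3,-15,0],[-1.6,-18.5,0],[-1.8,-21.5,0],[-2,-24,0],[-2.1,-25.6,0.1],[-2.2,-26.2,0.2]],"rotation":[[0,0,0],[0,0,0],[0,0,0],[0,0,0],[0,0,0],[0,0,0],[0,0,0],[0,0,0],[0,0,0],[0,0,0]],"grip":[1,1,1,1,1,1,1,1,1,1]}'
python3 -m pendant '{"linear":[[0,0,0.5],[0,0,1.2],[0,0,2],[0,0,2.8],[0,0,3.6],[0,0,4.4],[0,0,5.2],[0,0,6],[0,0,6.5],[0,0,6.5]],"rotation":[[0,0,0],[0,0,0],[0,0,0],[0,0,0],[0,0,0],[0,0,0],[0,0,0],[0,0,0],[0,0,0],[0,0,0]],"grip":[1,1,1,1,1,1,1,1,1,1]}'
python3 - <<'E'
from h import *
for i in range(4): manip.grab_frame("top")
to(.6012,.1318,.0658)
s=manip.grab_frame("scene")[...,::-1];t=manip.grab_frame("top")[...,::-1]
cv2.imwrite("pics/scene6.png",s);cv2.imwrite("pics/top6.png",t)
u,v=278,178
f=lambda i,x,y:cv2.resize(i[y:y+70,x:x+60],None,fx=6.5,fy=6.5,interpolation=cv2.INTER_CUBIC)
cv2.imwrite("pics/c6.png",cv2.convertScaleAbs(np.hstack([f(s,290,175),f(t,220,175)]),alpha=1.8,beta=25))
E
```

```text
time: 19.87
tool_pos: [0.6007, 0.1338, 0.1864]
tool_rot: [-0.0, 0.983, -0.182, -0.0]
contact_force: [0.1, -0.7, -0.4]
gripper_width: 0.125
time: 20.7
tool_pos: [0.5995, 0.1318, 0.1199]
tool_rot: [0.0, 0.983, -0.183, -0.001]
contact_force: [-0.7, 0.5, -0.9]
gripper_width: 0.12
t 20.9 pos [0.6009 0.1321 0.1225] F [-0.4  -0.3  -0.09] w 0.121
linear cm [0.03 0.02 5.67] rot deg [-0.03 -0.06 -0.05]
```

View pics/c6.png

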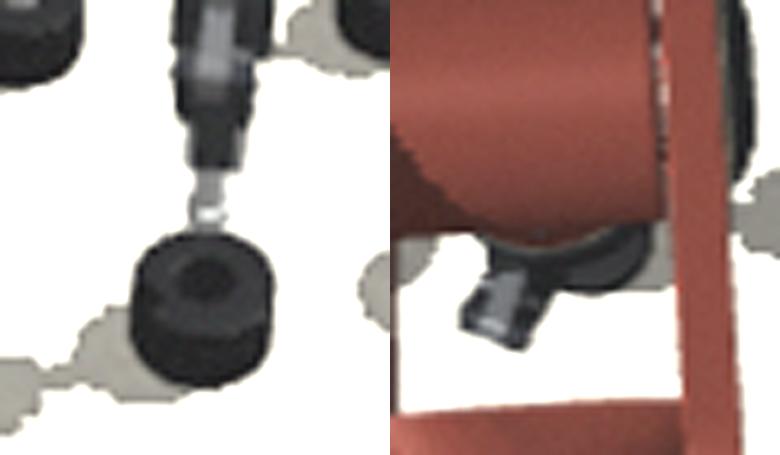

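Run:
```python
from h import *
for p in([.6009,.1321,.0667],[.6009,.1321,.0747],[.6012,.1318,.032],[.6012,.1318,.0]):
    print(p,((proj("scene",p)-[290,175])*6.5+2.75).round(1))
s=cv2.imread("pics/scene6.png");g=s.max(2)
print(g[200:216,314:330])
```

```text
[0.6009, 0.1321, 0.0667] [208.2 212.6]
[0.6009, 0.1321, 0.0747] [209.2 197. ]
[0.6012, 0.1318, 0.032] [203.1 279. ]
[0.6012, 0.1318, 0.0] [199.2 336.9]
[[174 175 175 165 125  58  21  19  23  18   8  28  49 111 163 176]
 [175 174 172 175 166 119  58  49  51  52  62  84  92 131 173 175]
 [174 171 171 174 180 151  74  63  66  70 102 141 153 163 176 173]
 [174 172 173 175 176 143  74  61  65  70 113 163 178 175 172 170]
 [173 174 176 177 159 109  65  63  65  71 108 156 178 178 175 171]
 [172 173 174 180 146  65  57  63  64  71 100 149 178 178 176 175]
 [173 171 172 173 131  56  60  61  62  81 119 152 172 179 181 182]
 [177 175 175 173 131  53  83 111 117 112 114 139 169 180 179 180]
 [179 175 177 184 148  56  82 110 115 102  85 132 177 180 178 179]
 [179 177 182 174 128  72  59  63  64  68 108 162 187 184 183 179]
 [167 145 143 113  73  61  43  51  51  54  90 128 153 175 182 176]
 [120  66  51  11  15  14  20  23  21  20  13  25  73 118 149 171]
 [ 50  15  16  20  19  21  22  21  21  20  21  17  15  24  72 127]
 [ 15  18  22  20  21  20  22  22  21  21  21  22  20  17  13  44]
 [ 19  21  20  23  27  21  19  17  15  18  21  21  20  20  19  15]
 [ 21  21  24  27  23  15   7   9   8  11  13  18  20  21  20  18]]
```

The foot in the scene crop (about (209,230) at its near edge) and the stand's silhouette both agree with the computed position within about 1 mm. Lowering into the well.

```bash
python3 -m pendant '{"linear":[[0.03,0.02,0.4],[0.03,0.02,0.9],[0.03,0.02,1.4],[0.03,0.02,1.9],[0.03,0.02,2.4],[0.03,0.02,2.8],[0.03,0.02,3.1],[0.03,0.02,3.3],[0.03,0.02,3.3],[0.03,0.02,3.3]],"rotation":[[0,0,0],[0,0,0],[0,0,0],[0,0,0],[0,0,0],[0,0,0],[0,0,0],[0,0,0],[0,0,0],[0,0,0]],"grip":[1,1,1,1,1,1,1,1,1,1]}'
python3 f.py
python3 -m pendant '{"linear":[[0,0,0.1],[0,0,0.2],[0,0,0.3],[0,0,0.4],[0,0,0.5],[0,0,0.6],[0,0,0.7],[0,0,0.8],[0,0,0.8],[0,0,0.8]],"rotation":[[0,0,0],[0,0,0],[0,0,0],[0,0,0],[0,0,0],[0,0,0],[0,0,0],[0,0,0],[0,0,0],[0,0,0]],"grip":[1,1,1,1,1,1,1,1,1,1]}'
python3 f.py
```

```text
time: 21.83
tool_pos: [0.6008, 0.1317, 0.0888]
tool_rot: [-0.0, 0.983, -0.183, 0.0]
contact_force: [-1.3, 0.0, -0.2]
gripper_width: 0.124
t 22.2333 meanF [ 0.01  0.1  -0.58] sd [0.29 0.49 0.54] [0.6008 0.1317 0.089 ] 0.12286841492098613
time: 23.07
tool_pos: [0.6006, 0.1317, 0.0807]
tool_rot: [0.0, 0.983, -0.183, -0.0]
contact_force: [0.0, 1.3, -0.8]
gripper_width: 0.12
t 23.4667 meanF [ 0.29 -0.2  -0.3 ] sd [0.4  0.54 0.27] [0.6007 0.1317 0.0809] 0.12288678892084692
```

```bash
python3 -m pendant '{"linear":[[0,0,0.15],[0,0,0.3],[0,0,0.45],[0,0,0.6],[0,0,0.75],[0,0,0.9],[0,0,1.05],[0,0,1.2],[0,0,1.2],[0,0,1.2]],"rotation":[[0,0,0],[0,0,0],[0,0,0],[0,0,0],[0,0,0],[0,0,0],[0,0,0],[0,0,0],[0,0,0],[0,0,0]],"grip":[1,1,1,1,1,1,1,1,1,1]}'
python3 f.py
python3 -m pendant '{"linear":[[0,0,0.02],[0,0,0.04],[0,0,0.06],[0,0,0.08],[0,0,0.1],[0,0,0.12],[0,0,0.14],[0,0,0.16],[0,0,0.18],[0,0,0.2]],"rotation":[[0,0,0],[0,0,0],[0,0,0],[0,0,0],[0,0,0],[0,0,0],[0,0,0],[0,0,0],[0,0,0],[0,0,0]],"grip":[1,1,1,1,1,1,1,1,1,1]}'
python3 f.py
```

```text
time: 24.3
tool_pos: [0.6006, 0.1317, 0.0686]
tool_rot: [0.0, 0.983, -0.183, -0.0]
contact_force: [0.2, -0.1, -0.7]
gripper_width: 0.119
t 24.7 meanF [-0.08 -0.24 -0.59] sd [0.33 0.36 0.42] [0.6008 0.1317 0.0689] 0.1228861470425437
time: 25.53
tool_pos: [0.6007, 0.1317, 0.0668]
tool_rot: [0.0, 0.983, -0.183, 0.0]
contact_force: [0.4, -0.5, -0.7]
gripper_width: 0.118
t 25.9333 meanF [ 0.1  -0.05 -0.38] sd [0.3  0.23 0.47] [0.6007 0.1317 0.0668] 0.12393299893053908
```

Now the last millimetre or two in small steps, watching the force.

```bash
python3 -m pendant '{"linear":[[0,0,0.01],[0,0,0.02],[0,0,0.03],[0,0,0.04],[0,0,0.05],[0,0,0.06],[0,0,0.06],[0,0,0.06],[0,0,0.06],[0,0,0.06]],"rotation":[[0,0,0],[0,0,0],[0,0,0],[0,0,0],[0,0,0],[0,0,0],[0,0,0],[0,0,0],[0,0,0],[0,0,0]],"grip":[1,1,1,1,1,1,1,1,1,1]}'
python3 f.py
```

```text
time: 26.77
tool_pos: [0.6007, 0.1317, 0.0662]
tool_rot: [-0.0, 0.983, -0.183, 0.0]
contact_force: [-0.7, 0.4, 0.1]
gripper_width: 0.123
t 27.1667 meanF [-0.02 -0.06 -0.57] sd [0.58 0.34 0.44] [0.6007 0.1317 0.0662] 0.12240635227939436
```

```bash
python3 -m pendant '{"linear":[[0,0,0.01],[0,0,0.02],[0,0,0.03],[0,0,0.04],[0,0,0.04],[0,0,0.04],[0,0,0.04],[0,0,0.04],[0,0,0.04],[0,0,0.04]],"rotation":[[0,0,0],[0,0,0],[0,0,0],[0,0,0],[0,0,0],[0,0,0],[0,0,0],[0,0,0],[0,0,0],[0,0,0]],"grip":[1,1,1,1,1,1,1,1,1,1]}'
python3 f.py
```

```text
time: 28.0
tool_pos: [0.6007, 0.1317, 0.0659]
tool_rot: [0.0, 0.983, -0.183, -0.0]
contact_force: [-0.6, 0.7, 1.0]
gripper_width: 0.124
t 28.4 meanF [ 0.07 -0.06  0.32] sd [0.5  0.46 0.39] [0.6007 0.1317 0.0658] 0.1210490649869515
```

```bash
python3 -m pendant '{"linear":[[0,0,0.01],[0,0,0.02],[0,0,0.02],[0,0,0.02],[0,0,0.02],[0,0,0.02],[0,0,0.02],[0,0,0.02],[0,0,0.02],[0,0,0.02]],"rotation":[[0,0,0],[0,0,0],[0,0,0],[0,0,0],[0,0,0],[0,0,0],[0,0,0],[0,0,0],[0,0,0],[0,0,0]],"grip":[1,1,1,1,1,1,1,1,1,1]}'
python3 f.py
```

```text
time: 29.23
tool_pos: [0.6008, 0.1317, 0.0658]
tool_rot: [-0.0, 0.983, -0.183, 0.0]
contact_force: [-1.0, -0.3, 4.3]
gripper_width: 0.119
t 29.6333 meanF [-1.48  0.05  4.42] sd [0.33 0.47 0.6 ] [0.6008 0.1317 0.0658] 0.12178432955561089
```

Seated: TCP z is exactly as predicted, with about 5 N on the bottom. Releasing slowly, then going up.

```bash
python3 -m pendant '{"linear":[[0,0,0],[0,0,0],[0,0,0],[0,0,0],[0,0,0],[0,0,0],[0,0,0],[0,0,0],[0,0,0],[0,0,0]],"rotation":[[0,0,0],[0,0,0],[0,0,0],[0,0,0],[0,0,0],[0,0,0],[0,0,0],[0,0,0],[0,0,0],[0,0,0]],"grip":[0.9,0.87,0.86,0.85,0.83,0.8,0.75,0.7,0.65,0.6]}'
python3 -m pendant '{"linear":[[0,0,0],[0,0,-0.5],[0,0,-1.5],[0,0,-3],[0,0,-4.5],[0,0,-6],[0,0,-7.5],[0,0,-9],[0,0,-10.5],[0,0,-12]],"rotation":[[0,0,0],[0,0,0],[0,0,0],[0,0,0],[0,0,0],[0,0,0],[0,0,0],[0,0,0],[0,0,0],[0,0,0]],"grip":[0.55,0.55,0.55,0.55,0.55,0.55,0.55,0.55,0.55,0.55]}'
python3 - <<'E'
from h import *
to(.5,.1,.18)
s=manip.grab_frame("scene")[...,::-1]
cv2.imwrite("pics/c7.png",cv2.convertScaleAbs(cv2.resize(s[150:250,270:390],None,fx=5,fy=5,interpolation=cv2.INTER_CUBIC),alpha=1.6,beta=20))
for z in(.084,.032): print(((proj("scene",[.601,.1318,z])-[270,150])*5+2))
E
```

```text
time: 30.47
tool_pos: [0.6007, 0.1317, 0.0655]
tool_rot: [0.0, 0.983, -0.183, -0.0]
contact_force: [0.4, 0.5, -0.6]
gripper_width: 0.4
time: 31.3
tool_pos: [0.6009, 0.1317, 0.1877]
tool_rot: [-0.0, 0.983, -0.183, 0.001]
contact_force: [-0.0, -0.1, 0.1]
gripper_width: 0.449
t 31.3 pos [0.6009 0.1317 0.1877] F [-0.   -0.06  0.11] w 0.449
linear cm [-8.28  6.59  0.76] rot deg [-0.04 -0.08 -0.06]
[261.20840562 262.55518431]
[256.0384597  339.20880242]
```

View pics/c7.png

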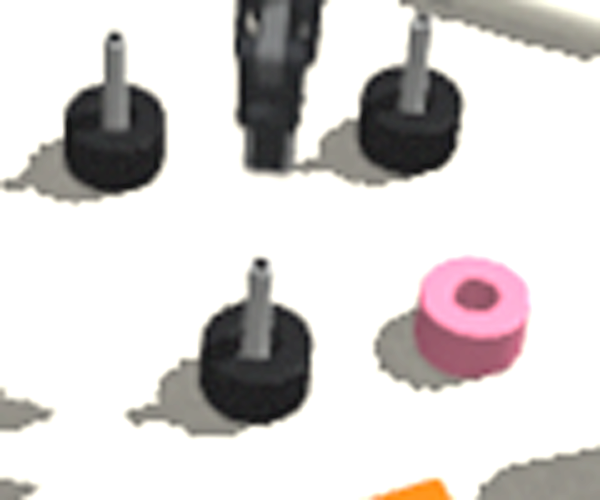

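The tube stands upright in the black stand: its top is at (261,264) in the crop and I predicted (261,263). The gripper is clear and the neighbours stand as before. Handing in.

```bash
python3 -m pendant '{"linear":[[0,0,0],[0,0,0],[0,0,0],[0,0,0],[0,0,0],[0,0,0],[0,0,0],[0,0,0],[0,0,0],[0,0,0]],"rotation":[[0,0,0],[0,0,0],[0,0,0],[0,0,0],[0,0,0],[0,0,0],[0,0,0],[0,0,0],[0,0,0],[0,0,0]],"grip":[0.55,0.55,0.55,0.55,0.55,0.55,0.55,0.55,0.55,0.55]}'; python3 -c "
from plant import manip
print(manip.job_done())"
```

```text
time: 32.18
tool_pos: [0.6007, 0.1317, 0.1856]
tool_rot: [0.0, 0.983, -0.183, -0.0]
contact_force: [0.5, 0.6, -0.3]
gripper_width: 0.449
the job is handed in; nothing more can be done
None
```

The tube is out of its fitting and standing released in the empty black stand. I handed the job in at about 32 s of the 61 s allowed; no verdict came back.

- **Drawing it out:** I pressed the collet ring down slowly, with about 5.5 N average on the tool just before the pull. Then I gripped the tube and drew it straight up at about 0.1 m/s.
- **Setting it down:** I lowered it into the well until it pressed with about 5 N on the bottom, then let go.
- **Last checks:** The final picture shows the tube upright, its top within about a pixel of where I predicted. The gripper was clear with no force on it. The other two tubes and the pink stand looked unmoved. That picture shows little else, so I did not re-check the remaining bystanders, though nothing was touched on the way.

Two readings did not fit well:
- **Ring force:** It dipped to about 3.5 N part-way down, with a side force of 1–2 N along the jaws. I therefore judged how far down the ring was from both force and travel.
- **Grip width:** With the tube held it read 0.12, about 10 mm on a straight-line scale, although the tube is 12 mm.

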